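Press a new bush into the shaker drive's bearing housing

TASK

Take the new bronze bush from the parts tray and press it, narrow end down, into the bore of the shaker drive's bearing housing until its shoulder sits flush on the housing all round. The housing floats on rubber mounts, so press slowly and by feel, and never lean on it with more than about 25 N. Then swing the keeper by its red pin fully over the shoulder so that the bush cannot work out, and leave everything else on the bench as it stands.

Things in the scene. Friction and masses are not known exactly. Their poses are not given: they have to be found in the camera images.
- bush: new bronze bush, 45 mm high, 0.12 kg, standing narrow end down in the tray. Origin: centre of its lower end; z up its axis. Going up: press-fit nose 20 mm long (a chamfered tip 21 mm across, then tapering slightly from 23 to 24 mm); shoulder flange 42 mm across from z = 20 to 25 mm; round collar 26 mm across from 25 to 45 mm, where to grip it from above
- shoulder (a point): centre of the underside of the bush's shoulder, 20 mm up its axis: the face that must land on the housing's top face
- bore (a point): centre of the bore's mouth on the flat top face (64 by 64 mm) of the aluminium bearing housing, where the shoulder must sit; 60 mm above the bench at rest. Axes are the drive unit's: x away from the keeper, y away from the motor, z up. The bore is 25 mm across and 30 mm deep, right through
- tongues (a point): point on the bore axis 8.5 mm below its mouth, amid four sprung steel tongues (a tolerance ring) that stand in to 21 mm across and grip the nose. The tip catches on them 5 to 9 mm in and snaps past at 5 to 16 N; then about 7 to 14 N keeps the bush sliding until the shoulder lands, and from there the force climbs steadily with travel, about 2 N per mm. The bush stays where the push stops
- housing (a joint): how far the housing has sunk on its four soft rubber isolators, m: 0 at rest, positive down, about 0.45 mm per newton pushed on it; so it also sinks 3 to 6 mm while the bush is going in, and springs back when let go. It gives sideways a little too (0.17 mm per newton)
- drive: the shaker's drive unit, opened for service and fixed where it stands: a blue base plate 124 mm (its x) by 230 mm (its y) by 12 mm. Origin: on the bench under the bore axis. The plate reaches from y = -165 to +65 mm; the motor with its pulley (72 mm across, shaft top 100 mm above the bench) stands at y = -115 mm; the keeper is on the -x side
- keeper (a joint): angle of the keeper, a flat steel turn-button on a boss of the housing, rad: 0 to 0.35 at the start (open: blade along the drive's +y, tail with the pin along -y), 1.5 with the blade pointing at the bore axis, end stop at 1.6. It turns clockwise from above as it closes and stays where it is left (about 1.5 N at the pin moves it)
- keeper_blade (a point): middle of the underside of the keeper blade's round tip, 18.5 mm from the pivot axis; the blade is 14 mm wide, 4 mm thick, its very tip 25.5 mm from the pivot. Its underside is 7 mm above the housing's top face, so it passes 2 mm over a shoulder that is home and strikes one that stands proud
- keeper_pivot (a point): the keeper's pivot axis at the level of the housing's top face, 42 mm from the bore axis on the drive's -x side; the pivot screw stands 15 mm above the top face
- keeper_pin (a point): centre of the top end of the keeper's upright red pin, 30 mm from the pivot axis on the side away from the blade; the pin is 10 mm across and stands 25 mm above the flat tail, whose top is 11 mm above the housing's top face
- tray: shallow steel parts tray 110 by 150 by 18 mm, floor 3 mm thick, fixed; origin under its centre, z up
- dropper: amber dropper bottle with a red teat, 37 mm across, 153 mm high, loose bystander; origin under its base
- beaker: small glass beaker, 51 mm across, 64 mm high, loose bystander; origin under its base
- wash: wash bottle with a red jet, 67 by 95 by 206 mm, loose bystander; origin under its base
- cork_bottle: corked glass bottle, 68 mm across, 166 mm high, loose bystander; origin under its base
- tape: roll of beige tape lying flat, 64 mm across, 19 mm high, loose bystander; origin under its base
- parts_box: small green box, 50 by 70 by 24 mm, loose bystander; origin under its base
- pen: black and white marker pen lying on the bench, 132 mm long, 13 mm thick, loose bystander; origin under its middle
- timer: white bench timer lying flat, 62 by 62 by 18 mm, loose bystander; origin under its base
- weighing_bottle: glass weighing bottle with a knobbed lid, 50 mm across, 51 mm high, loose bystander; origin under its base
- vial: small screw-cap vial with pink contents, 25 mm across, 59 mm high, loose bystander; origin under its base
Not all that is in view belongs to the job. What is meant by the bush is not orange or pink, and is the smaller of those in its own colour.

How it is judged (in metres and radians):
On the way, in this order (a step that is already met when the one before it is completed fails the run):
1. the bush is pressed home: shoulder flush on the housing, square in the bore (z of bush in the frame of bore below -0.0185 m and horizontal distance between bush and bore below 0.002 m and angle between the z axis of bush and the z axis of bore, either way round below 0.06 rad), for 0.2 s.
2. the keeper is swung over the shoulder (value of joint keeper above 1.3 rad and z of bush in the frame of bore below -0.0185 m), for 0.2 s.
At the end, for the whole second after the job is handed in: The bush is in the bore, square (within 0.06 rad) and centred (within 2 mm), with its shoulder no more than 1.5 mm above the housing's top face; the keeper stands at more than 1.3 rad, over the shoulder; the housing has sprung back to within 1.5 mm of its rest height and the bush is at rest (all of step 2 and horizontal distance between bush and bore below 0.002 m and angle between the z axis of bush and the z axis of bore, either way round below 0.06 rad and value of joint housing below 0.0015 m and linear speed of bush below 0.02 m/s); the robot touches nothing.
It fails at once if the housing is pushed down more than 12.5 mm on its isolators (about 27 N) (value of joint housing above 0.0125 m).
It fails at once if a bystander is moved by more than 20 mm (distance of any of dropper, beaker, wash, cork_bottle, tape, parts_box, pen, timer, weighing_bottle, vial from where it was at the start of the episode above 0.02 m).
It also fails if it takes over 72 s, if anything falls off the work surface, if the arm or the gripper's body presses on something with over 40 N, if the wrist force passes 120 N, or if a joint passes its speed limit or range.

ROBOT

A 6-joint arm with a two-finger parallel gripper is mounted at the origin on a cart in front of the work surface, level with it; the furniture and walls round the work are solid. World frame = base frame: x ahead of the robot, y to its left, z up, the work surface at z = 0. Lengths are in mm, angles in rad, forces in N, time in s.
With the tool pointing down it reaches from about 275 to 825 mm from the base axis. Payload 4.9 kg.
Tool frame: the origin (TCP) lies midway between the tips of the shut fingers; the grasp point (between the pads) lies 19 mm behind it (r.grip_depth is the distance from the TCP to the grasp point, in mm); y points along the fingers, x is the direction in which the jaws open and shut, and the axes are right-handed (so a half turn about y gives the same grasp; the last joint's range is limited). The gripper opens to 85 mm and grips with 20 to 120 N. Pads are 22 mm wide; open, the fingers measure 114 mm over their backs; the gripper's body (76 mm by 85 mm) begins 54 mm behind the grasp point. The pads swing forward as they close: fully open they stand 13 mm farther back than shut.
Start: joints at [1.157, 0.326, -0.193, 1.052, 0, 1.437], TCP at [151.884, 528.63, 231.281] pointing down, gripper open.
Joint ranges: [-2.65, 2.65], [-0.97, 1.79], [-1.3, 1.35], [-1.93, 2.1], [-1.47, 1.37], [-3.14, 3.14]. Speed limits (rad/s): [2.57, 2.57, 3.14, 3.14, 3.14, 3.14].

INTERFACE

Orientations are given as a unit quaternion [w, x, y, z].
In Python, from cell import r, let_go, gripper_close, solve_ik, status, vision gives the robot as it stands. Calls block until the motion is done:
- r.movep(position, orientation): joint-space move of the TCP to a pose.
- r.move_straight(position, feed=150, ori=None): straight line of the TCP; ori=None keeps the orientation; feed is the mean speed in mm/s.
- r.movej(angles): joint-space move.
- let_go() and gripper_close(): open the fingers fully, or close them until they stop; the grip force is fixed at half the most.
- r.sleep(seconds).
- solve_ik(position, orientation): joint angles nearest the present ones, or None.
- status.get_obs(): the state.
- vision.grab_frame(name): name is "scene" or "top"; returns the picture (400x640x3 uint8, red, green, blue); there is no depth.
- vision.camera_info(name): a dict with "fov_y" (degrees; the focal length in pixels is half the picture's height over the tangent of half this angle, whatever the lens; pixels are square), "cx", "cy" (the principal point, pixels), "origin" and "attitude" of the camera in the world. Camera axes: x right, y down, z forward; pixel columns grow to the right and rows downward; lengths in mm; the calibration is good to about 2 mm. A picture is of the moment at which its call begins. camera_info takes no time and is no camera call.
A pose or a line that the arm cannot do raises r.IKError and nothing moves.
- r.sign_off(): hands the job in, once; it reports no verdict.
The state is a dict: "time": time; "joint_pos": joint angles; "joint_velocities": joint speeds; "joint_efforts": joint torques, N m; "ee_pos": TCP position; "tcp_rot": TCP orientation; "ft_force": force on the tool from outside, world axes, zero at the start; "ft_torque": the same for the moment, N m; "opening": finger opening in mm.
Only numpy, scipy, OpenCV 4.12 (cv2) and the standard library are available. Lean on these libraries where they do the work, as an engineer would, in place of code of your own. Each camera call takes 0.05 s, during which the arm holds its last target. There are 200 camera calls.

## Working session

There is one attempt and no reset: what is moved stays moved. The work goes in short steps, each a Python script; the robot and the scene stay as the last script left them, time stands still between calls to the robot, and variables do not carry over. Pictures are saved under pics/ and viewed, about 8 in all and at most 12, crops included, and the job is handed in when it is done.

```bash
mkdir -p pics; ls; python3 - <<'E'
from cell import r,status,vision
import cv2
for n in("scene","top"):
    cv2.imwrite(f"pics/{n}0.png",vision.grab_frame(n)[:,:,::-1]); print(n,vision.camera_info(n))
print(status.get_obs())
E
```

```text
pics
scene {'fov_y': 43.78973525132027, 'cx': 323.4863507787318, 'cy': 192.91198230509528, 'origin': array([-1025.76508129,   921.17336894,  1073.85154166]), 'attitude': array([ 0.25583508, -0.41688909,  0.75454703, -0.43750505])}
top {'fov_y': 55.44179189454765, 'cx': 321.1098643109787, 'cy': 196.4107148063929, 'origin': array([ 373.07647512,  -19.45601448, 1314.9342627 ]), 'attitude': array([-0.05710685,  0.71055674, -0.70013052,  0.04080667])}
{'time': 0.1, 'joint_pos': array([ 1.15680200e+00,  3.26864856e-01, -1.93452667e-01,  1.05202973e+00,
       -1.96426244e-05,  1.43659514e+00]), 'joint_velocities': array([ 3.87497595e-04, -8.11438116e-04,  3.08397530e-03,  5.21999390e-05,
        1.66181193e-03, -2.49726060e-04]), 'joint_efforts': array([ 8.96057427e-04, -4.44239616e+01,  2.63037872e+01,  7.92264909e-03,
       -5.20408344e-05, -2.19421179e-05]), 'ee_pos': array([151.67204355, 528.13616915, 230.59467627]), 'tcp_rot': array([-0.56456102,  0.56510975,  0.42491993, -0.42586955]), 'ft_force': array([ 0.61894209, -0.07588426,  0.35084688]), 'ft_torque': array([-0.02436191, -0.03647977, -0.06393424]), 'opening': 85.38571115380113}
```

View pics/top0.png

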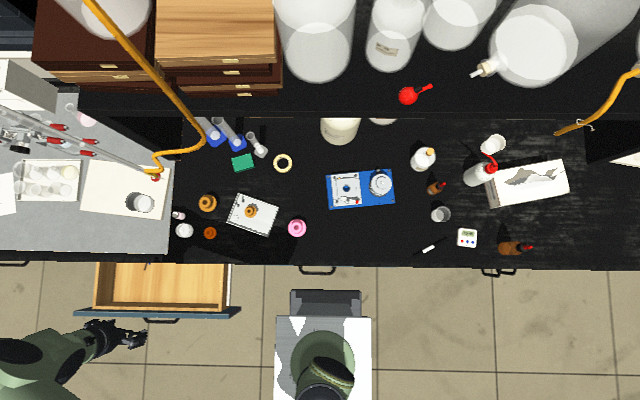

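View pics/scene0.png

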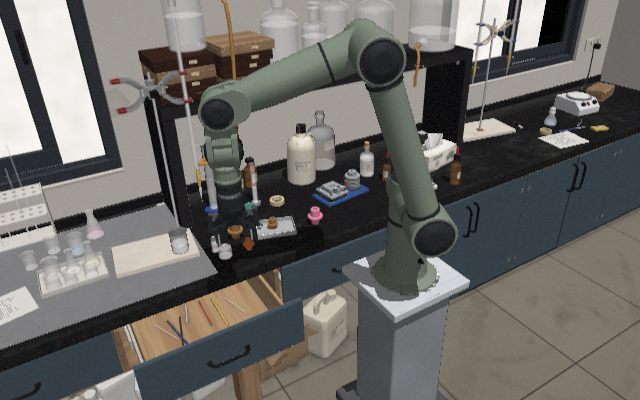

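```bash
python3 - <<'E'
import cv2,numpy as np
a=cv2.imread("pics/top0.png")
c=lambda im,x,y,w,h,W,H:cv2.resize(im[y:y+h,x:x+w],(W,H),interpolation=cv2.INTER_CUBIC)
cv2.imwrite("pics/crop1.png",np.hstack([c(a,165,180,80*2,75,400,188)[:, :],c(a,318,160,85,40,400,188)]))
o=np.vstack([c(a,165,180,150,75,780,390),c(a,318,160,85,55,300,194).copy() if 0 else c(a,318,162,156,42,780,210)])
cv2.imwrite("pics/crop1.png",o)
E
```

```text
(no output)
```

View pics/crop1.png

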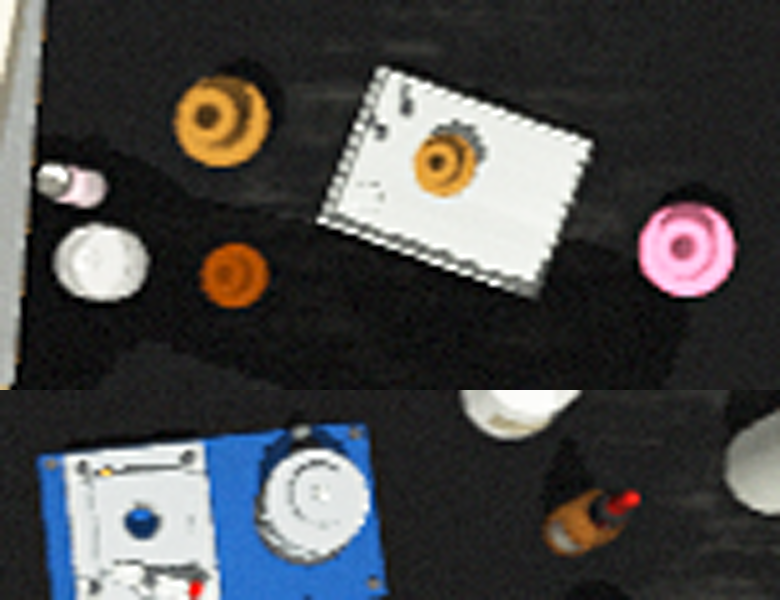

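The bush is the small bronze one in the tray at about (250, 211). The lookalikes are the large bronze one at (207, 203), the orange one at (210, 233) and the pink one at (297, 228). The crop shows the tray one at about 42 mm across, against about 62 mm for the large bronze. The drive's bore is near (346, 188) with its red pin near (357, 202), so drive x is roughly world x. Next I'll localise all of these.

```bash
cat > h.py <<'E'
import numpy as np,cv2
from scipy.spatial.transform import Rotation as R
from scipy.optimize import minimize,least_squares
from cell import vision
class Cam:
    def __init__(s,n):
        i=vision.camera_info(n); s.f=200/np.tan(np.radians(i['fov_y']/2)); s.c=np.array([i['cx'],i['cy']]); s.o=i['origin']
        q=i['attitude']; s.R=R.from_quat([*q[1:],q[0]]).as_matrix()
    def proj(s,P):
        p=(np.atleast_2d(P)-s.o)@s.R; return s.c+s.f*p[:,:2]/p[:,2:]
    def ray(s,uv,z):
        d=s.R@np.array([*((np.array(uv)-s.c)/s.f),1]); return s.o+d*(z-s.o[2])/d[2]
def circ(c,r,z,n=40):
    t=np.linspace(0,2*np.pi,n); return np.c_[c[0]+r*np.cos(t),c[1]+r*np.sin(t),0*t+z]
def sil(cam,parts,box,S=8):
    """coverage image of the union of convex hulls of the parts' points; box=x,y,w,h"""
    x,y,w,h=box; m=np.zeros((h*S,w*S),np.uint8)
    for P in parts:
        p=((cam.proj(P)-[x,y]+.5)*S).astype(np.float32)
        cv2.fillConvexPoly(m,np.round(cv2.convexHull(p)*16-8).astype(np.int32),1,shift=4)
    return m.reshape(h,S,w,S).mean((1,3))
def bush_parts(c,z0): return [np.r_[circ(c,21,z0+20),circ(c,21,z0+25)],np.r_[circ(c,13,z0+25),circ(c,13,z0+45)]]
E
python3 - <<'E'
from h import *
for n,bb in(("top",(238,196,26,28)),("scene",(258,212,28,22))):
    C=Cam(n); im=cv2.imread(f"pics/{n}0.png")
    hsv=cv2.cvtColor(im,cv2.COLOR_BGR2HSV); x,y,w,h=bb
    s=hsv[y:y+h,x:x+w]; m=((s[...,1]>110)&(s[...,0]>8)&(s[...,0]<28)&(s[...,2]>50)).astype(float)
    g0=C.ray(np.argwhere(m)[:,::-1].mean(0)+[x,y],30)[:2]
    f=lambda c:((sil(C,bush_parts(c,3),bb)-m)**2).sum()
    q=minimize(f,g0,method="Nelder-Mead",options=dict(initial_simplex=[g0,g0+[12,0],g0+[0,12]]))
    print(n,"bush",q.x,q.fun,m.sum())
C=Cam("top"); im=cv2.imread("pics/top0.png"); hsv=cv2.cvtColor(im,cv2.COLOR_BGR2HSV)
b=cv2.inRange(hsv,(98,130,70),(120,255,255)); b[:, :318]=0;b[:,402:]=0;b[:160]=0;b[215:]=0
n,l,st,ce=cv2.connectedComponentsWithStats(b); print(st[1:],ce[1:])
k=np.argwhere(b)[:,::-1].astype(np.float32)
rect=cv2.minAreaRect(k); P=cv2.boxPoints(rect); print(rect,P)
# drive pose by plate silhouette = convex hull mask
hull=cv2.convexHull(k.astype(np.int32)); bb=(318,160,85,55); hm=np.zeros((400,640),np.uint8); cv2.fillConvexPoly(hm,hull,1); hm=hm[160:215,318:403].astype(float)
loc=np.array([[-62,-165,12],[62,-165,12],[62,65,12],[-62,65,12]],float); loc=np.r_[loc,loc*[1,1,0]]
def pl(q):
    c,s=np.cos(q[2]),np.sin(q[2]); return [loc@np.array([[c,s,0],[-s,c,0],[0,0,1]])+[q[0],q[1],0]]
ctr=C.ray(rect[0],12); g=np.array([ctr[0],ctr[1]+50,0.])
q=minimize(lambda q:((sil(C,pl(q),bb)-hm)**2).sum(),g,method="Nelder-Mead",options=dict(initial_simplex=[g,g+[10,0,0],g+[0,10,0],g+[0,0,.1]]))
print("drive",q.x,q.fun)
g=cv2.cvtColor(im,cv2.COLOR_BGR2GRAY)[176:200,334:360]; print(g)
E
```

```text
top bush [498.51459857 253.48552337] 8.49658203125 110.0
scene bush [495.67218928 251.99981029] 18.6865234375 83.0
[[325 169  71  41 953]
 [343 186   6   5  23]] [[364.22875131 190.77334732]
 [345.7826087  187.91304348]]
((359.840576171875, 188.6958465576172), (35.32749938964844, 67.23703002929688), 84.14398956298828) [[324.59528 174.55434]
 [391.48145 167.69423]
 [395.08588 202.83736]
 [328.1997  209.69746]]
drive [ 5.78566401e+02 -7.07324480e+01  1.11988917e-01] 44.77099609375
[[ 96 179 238 233 231 225 231 235 233 231 233 234 233 231 232 231 233 232
  234 214 134 115 166 237 216 100]
 [ 93 157 224 234 200 115 171 236 197  99 102 101 106 110 106 107 113 115
  115 130 175 201 223 244 216 112]
 [110 150 172  98 187 215 132 118 115 133 155 166 186 186 192 211 221 236
  238 234 226 188 175 193 172  82]
 [205 160 183 184 195 212 220 237 236 236 237 236 235 235 232 232 232 230
  231 231 233 236 236 232 215 140]
 [195 165 196 235 233 231 233 231 230 231 232 231 230 230 230 230 230 228
  229 229 228 228 228 230 230 189]
 [238 217 196 233 230 229 230 227 231 230 229 228 231 228 230 227 228 2
[... 1300 characters left out ...]
30 231 229
  231 229 230 231 230 230 232 235]
 [233 231 209 198 232 230 232 229 232 229 231 231 231 231 230 231 229 230
  231 230 231 231 231 233 233 234]
 [232 231 216 208 233 231 230 230 233 232 231 233 230 234 232 234 230 232
  232 231 233 234 231 233 234 236]
 [233 232 228 226 232 235 201 135 174 139 111 115 169 237 235 235 234 235
  236 236 228 202 170 187 236 234]
 [237 233 232 221 212 232 229 230 242 243 251 248 162  96 104 106 128 131
   89 116  97  84  84 135 198 230]
 [237 234 236 211 166 180 208 242 246 252 249 241 219 111 110 105  99 115
  110 105 108 107 110 106 108 179]
 [192 189 198 196 189 220 235 242 240 241 240 236 185 103 110 197 249 212
  156 126 130 116  92  78 107 133]]
```

```bash
cat >> h.py <<'E'
def ori(a):
    "tool pointing down, jaw axis at world yaw a"
    x=np.array([np.cos(a),np.sin(a),0]); y=np.array([0,0,-1.]); q=R.from_matrix(np.c_[x,y,np.cross(x,y)]).as_quat(); return np.array([q[3],*q[:3]])
def out(tag):
    from cell import status
    o=status.get_obs(); print(tag,"t%.2f"%o['time'],o['ee_pos'].round(2),"op %.1f"%o['opening'],"F",o['ft_force'].round(2),"T",o['ft_torque'].round(2)); return o
YAW=0.112
E
python3 - <<'E'
from h import *
from cell import *
C=Cam("top"); print("bore",C.ray((346.02,187.5),60), "pin",C.ray((357.3,202),96))
for a in np.arange(-np.pi,np.pi,np.pi/4): 
    q=solve_ik([497,253,29],ori(YAW+a)); q2=solve_ik([580,-71,70],ori(YAW+a)); print(round(a,2),None if q is None else q.round(2),None if q2 is None else q2.round(2))
E
```

```text
bore [579.03596873 -71.644078    60.        ] pin [ 526.27620425 -106.77768553   96.        ]
-3.14 [ 0.34  0.55 -0.42  0.6   0.   -1.34] [-0.25  0.54 -0.31  0.72  0.   -1.93]
-2.36 [ 0.34  0.55 -0.42  0.6   0.   -2.13] [-0.25  0.54 -0.31  0.72  0.   -2.72]
-1.57 [ 0.34  0.55 -0.42  0.6   0.   -2.92] [-0.25  0.54 -0.31  0.72  0.    2.78]
-0.79 [ 0.34  0.55 -0.42  0.6   0.    2.58] [-0.25  0.54 -0.31  0.72  0.    2.  ]
0.0 [ 0.34  0.55 -0.42  0.6   0.    1.8 ] [-0.25  0.54 -0.31  0.72  0.    1.21]
0.79 [ 0.34  0.55 -0.42  0.6   0.    1.01] [-0.25  0.54 -0.31  0.72  0.    0.43]
1.57 [ 0.34  0.55 -0.42  0.6   0.    0.23] [-0.25  0.54 -0.31  0.72  0.   -0.36]
2.36 [ 0.34  0.55 -0.42  0.6   0.   -0.56] [-0.25  0.54 -0.31  0.72  0.   -1.15]
```

```bash
python3 - <<'E'
from h import *
from cell import *
c=[497.3,252.9]
r.movep([*c,110],ori(YAW)); r.move_straight([*c,29],feed=100); out("down")
gripper_close(); out("g1")
let_go(); r.sleep(.2); out("open")
r.move_straight([*c,45],feed=100);r.movep([*c,45],ori(YAW+np.pi/2)); r.move_straight([*c,29],feed=100)
gripper_close(); out("g2")
let_go(); r.sleep(.3); r.move_straight([*c,110],feed=200); r.movep([c[0]-150,c[1]+20,250],ori(YAW+np.pi/2)); out("up")
C=Cam("top"); im=vision.grab_frame("top")[:,:,::-1]; cv2.imwrite("pics/top1.png",im); bb=(238,196,26,28)
x,y,w,h=bb; s=cv2.cvtColor(np.ascontiguousarray(im),cv2.COLOR_BGR2HSV)[y:y+h,x:x+w]; m=((s[...,1]>110)&(s[...,0]>8)&(s[...,0]<28)&(s[...,2]>50)).astype(float)
g0=C.ray(np.argwhere(m)[:,::-1].mean(0)+[x,y],30)[:2]
q=minimize(lambda c:((sil(C,bush_parts(c,3),bb)-m)**2).sum(),g0,method="Nelder-Mead",options=dict(initial_simplex=[g0,g0+[12,0],g0+[0,12]]))
print(q.x,q.fun,m.sum())
cv2.imwrite("pics/c2.png",cv2.resize(im[190:235,220:280],(600,450),interpolation=cv2.INTER_CUBIC))
E
```

```text
down t2.73 [497.79 253.16  29.52] op 85.0 F [ 0.12 -0.11  0.61] T [-0.02  0.01  0.03]
g1 t3.33 [497.55 252.98  29.48] op 23.9 F [-1.03 -0.33  5.27] T [-0.05  0.2   0.04]
open t4.15 [497.29 252.9   29.  ] op 85.2 F [-0.13 -0.04 -0.01] T [-0.01 -0.01 -0.03]
g2 t6.76 [497.61 253.    29.47] op 23.7 F [-0.39 -0.42  3.87] T [-0.04  0.09 -0.03]
up t9.07 [347.66 272.8  248.85] op 85.6 F [-0.04  0.48 -0.88] T [ 0.07  0.01 -0.04]
[498.96646662 253.94894272] 11.927978515625 105.0
```

View pics/c2.png

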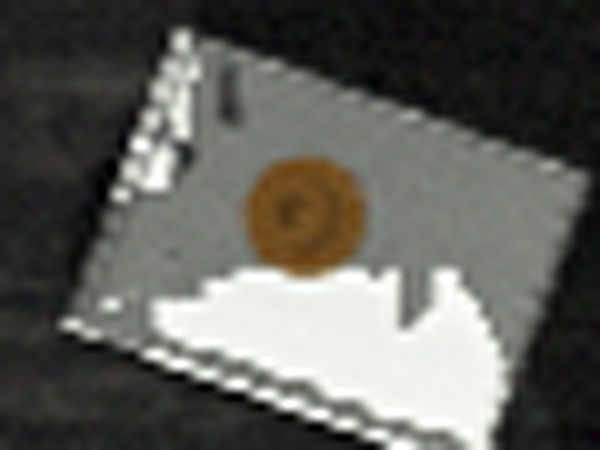

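```bash
python3 - <<'E'
from h import *
from cell import *
c=[497.45,252.95]; b=[577.9,-72.4]; o=ori(YAW+np.pi/2)
r.movep([*c,110],o); r.move_straight([*c,29.8],feed=100); r.sleep(.2); gripper_close(); out("g3")
r.move_straight([*c,130],feed=150); out("lift"); r.movep([*b,160],o); r.move_straight([*b,95],feed=100); r.sleep(.3); out("over")
C=Cam("scene"); p=C.proj([[*b,60],[*b,68.2]]); print(p)
im=vision.grab_frame("scene")[:,:,::-1]; cv2.imwrite("pics/s3.png",im); u,v=p[0].astype(int)
A=cv2.resize(im[v-40:v+30,u-45:u+45],(630,490),interpolation=cv2.INTER_CUBIC)
cv2.imwrite("pics/c3.png",A); print(u-45,v-40)
E
```

```text
g3 t11.71 [497.57 252.98  30.02] op 23.7 F [-0.29 -0.64  2.05] T [-0.02  0.12  0.02]
lift t12.53 [496.71 252.67 129.04] op 23.9 F [ 0.29  0.48 -1.9 ] T [0.02 0.04 0.01]
over t14.90 [578.26 -72.53  95.57] op 23.8 F [ 0.21 -0.04 -1.07] T [-0.08 -0.03 -0.01]
[[331.10395113 185.447066  ]
 [331.07749997 183.76523102]]
286 145
```

View pics/c3.png

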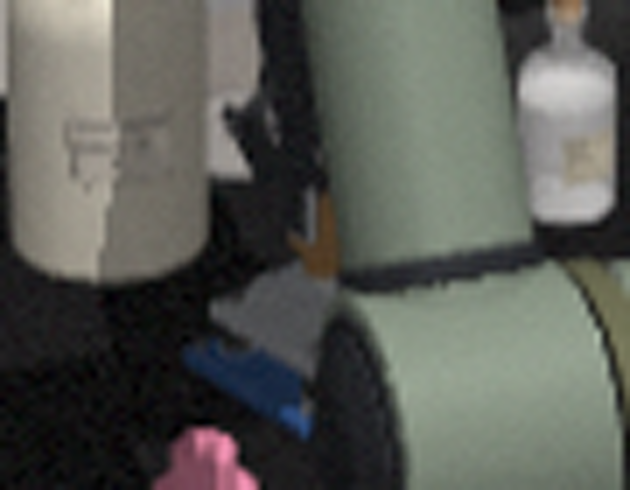

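```bash
cat >> h.py <<'E'
def press(xy,z0,z1,Fmax,F0=-1.1,step=.7,feed=12):
    "step down from TCP z0 to z1, stop at force Fmax; returns log of z,F"
    from cell import r,status
    L=[]; z=z0
    while z>z1:
        z-=step; r.move_straight([*xy,z],feed=feed); o=status.get_obs(); f=o['ft_force']-[0,0,F0]
        L.append([z,*o['ee_pos'],*f,*o['ft_torque'],o['time']])
        if f[2]>Fmax: break
    L=np.array(L); print(L[:,[0,1,2,3,4,5,6,7,8,10]].round(2)); return L
E
python3 - <<'E'
from h import *
press([577.9,-72.4],95,83.5,4)
E
```

```text
[[ 9.4300e+01  5.7783e+02 -7.2440e+01  9.4260e+01  3.4000e-01 -1.2100e+00
   1.6000e-01  1.0000e-02  8.0000e-02  1.5200e+01]
 [ 9.3600e+01  5.7782e+02 -7.2380e+01  9.3480e+01 -1.3000e-01 -5.2000e-01
  -2.7000e-01  1.0000e-02 -6.0000e-02  1.5450e+01]
 [ 9.2900e+01  5.7786e+02 -7.2370e+01  9.2820e+01  3.3000e-01 -1.0300e+00
  -1.3700e+00 -4.0000e-02 -3.0000e-02  1.5700e+01]
 [ 9.2200e+01  5.7788e+02 -7.2370e+01  9.2150e+01 -7.9000e-01 -8.4000e-01
  -7.7000e-01 -3.0000e-02  1.0000e-02  1.5950e+01]
 [ 9.1500e+01  5.7783e+02 -7.2380e+01  9.1430e+01  3.0000e-02 -4.8000e-01
  -1.8400e+00  4.0000e-02  2.0000e-02  1.6200e+01]
 [ 9.0800e+01  5.7783e+02 -7.2360e+01  9.0730e+01  5.0000e-02 -2.1000e-01
   3.9000e-01  0.0000e+00  2.0000e-02  1.6450e+01]
 [ 9.0100e+01  5.7786e+02 -7.2360e+01  9.0040e+01  3.5000e-01 -5.1000e-01
  -5.3000e-01 -3.0000e-02 -2.0000e-02  1.6700e+01]
 [ 8.9400e+01  5.7785e+02 -7.2390e+01  8.9340e+01  5.2000e-01 -3.6000e-01
  -8.8000e-01  1.0000e-02 -0.0000e+00  1.6950e+01]
 [ 8.8700e+01  5.7782e+02 -7.2380e+01  8.8620e+01  7.5000e-01 -1.2000e+00
  -5.0000e-02  4.0000e-02 
[... 325 characters left out ...]
 8.2000e-01  6.6000e-01
   8.0000e-02  1.0000e-02  1.0000e-02  1.7950e+01]
 [ 8.5900e+01  5.7785e+02 -7.2400e+01  8.5840e+01  1.2000e-01 -5.0000e-01
  -1.8000e-01  5.0000e-02  3.0000e-02  1.8200e+01]
 [ 8.5200e+01  5.7785e+02 -7.2400e+01  8.5140e+01 -5.3000e-01 -6.3000e-01
  -1.3000e-01  6.0000e-02 -1.0000e-02  1.8450e+01]
 [ 8.4500e+01  5.7785e+02 -7.2400e+01  8.4440e+01  6.9000e-01 -3.7000e-01
  -5.2000e-01  2.0000e-02  1.0000e-02  1.8700e+01]
 [ 8.3800e+01  5.7782e+02 -7.2370e+01  8.3720e+01 -7.1000e-01 -4.7000e-01
  -3.0000e-02 -0.0000e+00  5.0000e-02  1.8950e+01]
 [ 8.3100e+01  5.7783e+02 -7.2380e+01  8.3030e+01  7.3000e-01 -1.0000e-02
  -4.0000e-01  1.0000e-02  3.0000e-02  1.9200e+01]]
```

```bash
sed -i 's/print(L\[:,\[0.*round(2))/np.set_printoptions(suppress=True); print(L[:,[0,3,4,5,6,7,8,10]].round(2))/' h.py; python3 - <<'E'
from h import *
press([577.9,-72.4],83.1,58,17.5)
E
```

```text
[[82.4  82.33  0.1  -0.9  -0.25 -0.07 -0.05 19.45]
 [81.7  81.63  0.55  0.26 -0.29 -0.06 -0.04 19.7 ]
 [81.   80.93 -0.02 -0.38 -0.46 -0.07  0.02 19.95]
 [80.3  80.25 -0.09  0.52 -0.71  0.05  0.01 20.2 ]
 [79.6  79.58 -0.16 -0.78 -0.16  0.04 -0.   20.45]
 [78.9  78.93 -0.64 -0.02  0.98  0.06 -0.03 20.7 ]
 [78.2  78.24  0.8   0.13  0.35  0.1   0.07 20.95]
 [77.5  77.58  0.49  1.24  1.46  0.09  0.04 21.2 ]
 [76.8  76.87  0.11  0.75  2.3   0.15  0.05 21.45]
 [76.1  76.05 -0.6   0.99  0.82  0.17 -0.01 21.7 ]
 [75.4  75.34 -0.22 -0.06  1.83  0.13  0.01 21.95]
 [74.7  74.76 -0.57  0.58  2.42  0.13  0.07 22.2 ]
 [74.   74.08 -0.55  1.15  3.23  0.23  0.08 22.45]
 [73.3  73.37  0.29  1.19  4.5   0.23  0.03 22.7 ]
 [72.6  72.69 -0.67 -0.28  6.09  0.25  0.12 22.95]
 [71.9  72.   -0.57  0.9   5.45  0.24  0.11 23.2 ]
 [71.2  71.38 -0.25  1.53  6.19  0.27  0.08 23.45]
 [70.5  70.8  -0.02  0.68  7.04  0.25  0.13 23.7 ]
 [69.8  70.17 -1.23  1.48  7.42  0.24  0.24 23.95]
 [69.1  69.6  -1.48  0.48  8.87  0.29  0.24 24.2 ]
 [68.4  68.96 -1.11  1.61  8.33  0.31  0.25 24.45]
 [67.7  68.33 -0.58  0.85  9.55  0.27  0.26 24.7 ]
 [67.   67.7  -1.32  1.95 10.16  0.26  0.26 24.95]
 [66.3  67.02 -0.36  0.16  8.9   0.22  0.24 25.2 ]
 [65.6  66.29  0.82  0.71  9.51  0.21  0.23 25.45]
 [64.9  65.62 -0.4   0.84  9.31  0.18  0.25 25.7 ]
 [64.2  64.99 -1.4   1.05 10.44  0.32  0.28 25.95]
 [63.5  64.24 -1.65  1.43  9.22  0.26  0.25 26.2 ]
 [62.8  63.49 -0.31  1.35  9.43  0.26  0.22 26.45]
 [62.1  62.87 -2.17  1.08  9.76  0.22  0.28 26.7 ]
 [61.4  62.26 -0.81  0.73 11.05  0.32  0.23 26.95]
 [60.7  61.71 -1.83  2.11 12.56  0.33  0.32 27.2 ]
 [60.   61.18 -2.27  1.5  12.6   0.28  0.39 27.45]
 [59.3  60.67 -2.13  2.47 14.18  0.3   0.42 27.7 ]
 [58.6  60.15 -2.11  1.01 14.27  0.24  0.46 27.95]
 [57.9  59.61 -2.5   2.01 16.68  0.28  0.59 28.2 ]]
```

```bash
python3 - <<'E'
from h import *
from cell import *
xy=[577.9,-72.4]
press(xy,57.9,56.6,19.5); r.sleep(.3); out("hold")
for z in np.arange(58,70,.8):
    r.move_straight([*xy,z],feed=20); o=status.get_obs(); f=o['ft_force'][2]+1.1
    print(round(z,1),o['ee_pos'][2].round(2),f.round(2))
    if f<.7: break
r.sleep(.2); out("unloaded"); let_go(); r.sleep(.2); out("open")
r.move_straight([*xy,150],feed=200); r.movep([420,150,250],ori(YAW+np.pi/2)); out("away")
im=vision.grab_frame("top")[:,:,::-1]; cv2.imwrite("pics/top4.png",im)
im2=vision.grab_frame("scene")[:,:,::-1]; cv2.imwrite("pics/s4.png",im2)
k=lambda a,x,y:cv2.resize(a[y:y+50,x:x+80],(640,400)[:2],interpolation=cv2.INTER_CUBIC)[:, :]
cv2.imwrite("pics/c4.png",np.vstack([cv2.resize(im[163:213,320:400],(480,300),interpolation=cv2.INTER_CUBIC),cv2.resize(im2[160:210,300:380],(480,300),interpolation=cv2.INTER_CUBIC)]))
E
```

```text
[[57.2  59.05 -3.65  2.2  16.83  0.23  0.7  28.45]
 [56.5  58.51 -3.92  1.61 18.07  0.3   0.76 28.7 ]]
hold t29.00 [578.91 -72.61  58.54] op 23.7 F [-3.66  1.89 16.59] T [ 0.31  0.7  -0.06]
58.0 59.74 16.34
58.8 60.32 14.79
59.6 60.94 12.91
60.4 61.55 11.84
61.2 62.12 9.43
62.0 62.76 9.83
62.8 63.36 6.97
63.6 63.94 6.8
64.4 64.53 5.83
65.2 65.14 3.51
66.0 65.88 2.37
66.8 66.62 1.73
67.6 67.38 -0.88
unloaded t32.45 [577.76 -72.36  67.43] op 23.7 F [ 2.37  0.42 -1.56] T [ 0.08 -0.38 -0.04]
open t33.27 [577.91 -72.4   67.59] op 85.9 F [-0.07  0.69  0.4 ] T [-0.01 -0.   -0.01]
away t34.95 [420.55 149.52 249.38] op 85.3 F [-0.44  1.26 -0.1 ] T [0.01 0.   0.04]
```

View pics/c4.png

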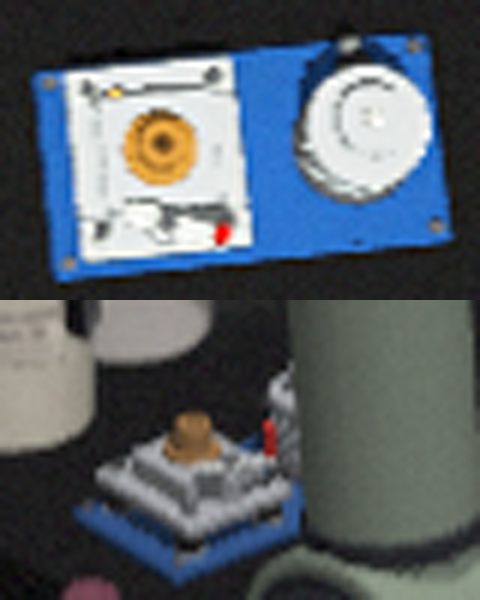

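The bush is seated and upright at crop (160,147), and the red pin is at about top px (357.5,201.5), so the keeper stands at about 0.35. The force rose from the slide level only after about 20 mm of depth, which means the shoulder landed. Next I'll push the keeper pin along its chord.

```bash
python3 - <<'E'
from h import *
from cell import *
c,s=np.cos(YAW),np.sin(YAW); Rz=np.array([[c,-s],[s,c]])
piv=np.array([577.9,-72.4])+Rz@[-42,0]; m=.925
d=Rz@[-np.cos(m),np.sin(m)]; n=Rz@[-np.sin(m),-np.cos(m)]
P=lambda k:piv+k*d+27.6*n
o=ori(np.arctan2(-n[1],-n[0]))
r.movep([*P(-40),150],o); gripper_close(); r.move_straight([*P(-40),80],feed=120); r.sleep(.2)
f0=np.mean([status.get_obs()['ft_force']]+[(r.sleep(.05),status.get_obs()['ft_force'])[1] for _ in range(3)],0); out("start")
for k in np.arange(-38,2.1,1.5):
    r.move_straight([*P(k),80],feed=25); x=status.get_obs(); f=x['ft_force']-f0
    print(k,"d %.1f n %.1f z %.1f"%(f[:2]@d,f[:2]@n,f[2]),"act %.1f"%((x['ee_pos'][:2]-piv)@d),round(x['time'],1))
    if abs(f[:2]@d)>7: break
r.move_straight([*P(k-8),80],feed=60); r.move_straight([*P(k-8),150],feed=150); r.movep([420,150,250],ori(YAW+np.pi/2)); out("away")
im=vision.grab_frame("top")[:,:,::-1]; cv2.imwrite("pics/top5.png",im)
im2=vision.grab_frame("scene")[:,:,::-1]; cv2.imwrite("pics/s5.png",im2)
cv2.imwrite("pics/c5.png",np.vstack([cv2.resize(a,(480,300),interpolation=cv2.INTER_CUBIC) for a in(im[163:213,320:400],im2[160:210,300:380])]))
E
```

```text
start t38.11 [ 543.96 -125.24   80.53] op 0.2 F [-0.12  0.33  0.3 ] T [ 0.02  0.02 -0.01]
-38.0 d 0.1 n 0.8 z -0.6 act -37.8 38.4
-36.5 d -0.2 n 0.4 z 0.1 act -36.4 38.6
-35.0 d 0.4 n 0.8 z 0.7 act -34.9 38.9
-33.5 d -0.8 n 1.1 z -0.1 act -33.4 39.1
-32.0 d 0.1 n 0.3 z 0.4 act -31.9 39.4
-30.5 d -0.3 n -0.1 z 0.8 act -30.4 39.6
-29.0 d -1.3 n 1.1 z 0.1 act -29.5 39.9
-27.5 d -3.4 n 2.1 z -0.0 act -28.1 40.1
-26.0 d -2.8 n 2.6 z 0.1 act -25.8 40.4
-24.5 d -2.2 n 1.7 z 0.4 act -24.1 40.6
-23.0 d -2.1 n 1.1 z -0.1 act -22.7 40.9
-21.5 d -0.9 n 1.2 z 0.4 act -21.2 41.1
-20.0 d -1.1 n 1.3 z 1.6 act -19.8 41.4
-18.5 d -1.3 n 0.9 z 0.6 act -18.3 41.6
-17.0 d -1.9 n 1.1 z 0.7 act -16.8 41.9
-15.5 d -0.8 n 1.5 z -0.0 act -15.3 42.1
-14.0 d -2.0 n 1.8 z 0.9 act -13.8 42.4
-12.5 d 0.2 n 1.3 z 0.7 act -12.3 42.6
-11.0 d -1.9 n 0.4 z -0.6 act -10.8 42.9
-9.5 d -1.8 n 1.7 z 0.3 act -9.3 43.1
-8.0 d -0.8 n 1.4 z 0.1 act -7.8 43.4
-6.5 d -1.0 n 0.1 z 0.4 act -6.3 43.6
-5.0 d -1.3 n 0.2 z -0.3 act -4.9 43.9
-3.5 d -1.5 n -0.2 z 0.6 act -3.5 44.1
-2.0 d -2.1 n -1.1 z -0.4 act -2.0 44.4
-0.5 d -1.4 n -0.9 z 0.5 act -0.5 44.6
1.0 d -2.1 n -0.5 z 1.9 act 1.0 44.9
away t46.87 [420.24 149.39 249.33] op 0.2 F [ 0.26 -0.55  0.23] T [-0.02 -0.08  0.04]
```

View pics/c5.png

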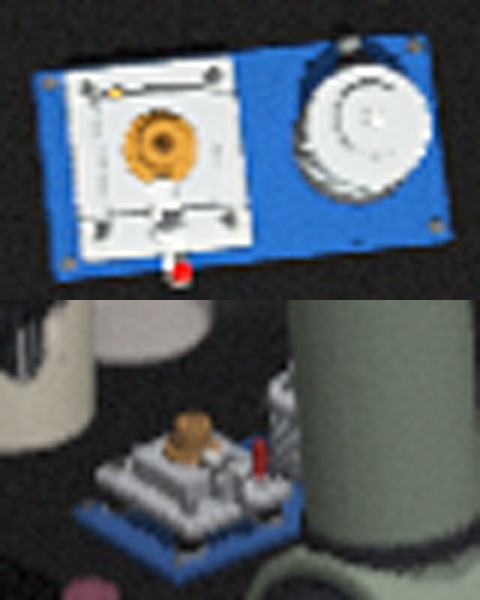

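```bash
python3 - <<'E'
from h import *
C=Cam("top"); c,s=np.cos(YAW),np.sin(YAW); Rz=np.array([[c,-s],[s,c]])
piv=np.array([577.9,-72.4])+Rz@[-42,0]
for n in("top0","top5"):
    im=cv2.imread(f"pics/{n}.png")[190:215,335:365].astype(int); m=(im[...,2]>150)&(im[...,1]<90)&(im[...,0]<90)
    u=np.argwhere(m)[:,::-1].mean(0)+[335,190]
    for z in(84,96):
        p=Rz.T@(C.ray(u,z)[:2]-[1.1,.8]-piv); print(n,u.round(1),z,p.round(1),"r %.1f theta %.2f"%(np.hypot(*p),np.arctan2(-p[0],-p[1])))
E
```

```text
top0 [356.4 201.3] 84 [-10.3 -27.5] r 29.4 theta 0.36
top0 [356.4 201.3] 96 [-11.7 -26.5] r 29.0 theta 0.42
top5 [350. 208.] 84 [-30.1  -4.4] r 30.4 theta 1.43
top5 [350. 208.] 96 [-31.3  -3.6] r 31.6 theta 1.46
```

```bash
python3 - <<'E'
from h import *
from cell import r
out("end"); r.sign_off()
E
```

```text
end t46.97 [420.4  149.06 249.26] op 0.1 F [ 0.05  0.28 -0.52] T [-0.01 -0.04 -0.05]
the job is handed in; nothing more can be done
```

I pressed the small bronze bush from the tray home in the bore, swung the keeper over its shoulder, and handed the job in at about 47 s. The sign-off gives no verdict, so these are my own checks.

- **Bush:** I centred it by gripping it twice at right angles, then pressed it slowly. It slid at about 9–10 N and landed at about 20 mm depth. After that the force climbed about 2 N/mm to a peak of about 18 N, so the housing sank roughly 8 mm. I eased off to zero force before letting go. The arm's height then put the bush about 19.4–19.7 mm deep, and the pictures show it upright and seated.
- **Keeper:** I pushed the pin with the shut fingers at about 2–3 N. The top picture puts the keeper at about 1.43–1.46 rad, and the push geometry gives 1.41–1.53 rad. The blade shows over the shoulder. I did not push it on to its end stop at 1.6.
- **Left as it stood:** The arm ended clear of everything, with nothing touching it. I saw no contact with any bystander, but I did not measure their positions afterwards.
- **Disagreements:** The gripper reads about 24 mm on the 26 mm collar. The camera was about 1.2 mm off in x and 0.8 mm off in y against the gripped bush, and I corrected the bore position for that. The check picture just before pressing was blocked by the arm, so I fitted the bush by feel, and it went in without touching the rim.

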